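# Slide the slotted weight onto the traction weight carrier

## Task

Get the finger-traction set ready: of the two ring weights on the table, take the open one (the C with a gap in its rim), slide it sideways through its gap onto the post of the weight carrier, below the cap, and set it down without dropping it, so that it lies flat on the foot with the post inside its bore. Let go of it, and leave the closed ring weight where it is.

Things in the scene. Friction and masses are not known exactly. Their poses are not given: they have to be found in the camera images.
- open_weight_lug (a point): Upright black grip lug of the open weight, opposite its gap: 24 mm along x, 12 mm along y (grip across this), top 48 mm above the weight's underside. The point is at the lug's middle, 30 mm above the underside, 44 mm from the bore axis. x runs from the lug through the bore and out of the gap, z up. At the start the weight lies flat, x within 35 degrees of straight away from the robot.
- open_weight_bore (a point): Centre of the bore of the open weight, 8 mm above its underside; axes as for the lug. The weight is a flat steel C: 72 mm outside, bore 34 mm, 16 mm thick, about 150 g; the gap in its rim is 26 mm wide with rounded jaw tips.
- carrier_seat (a point): Weight carrier, fixed on the table: dark steel disc foot 100 mm across, 10 mm thick; upright steel post 12 mm in diameter; round cap 40 mm across, from 66 to 79 mm above the table, too wide for the bore. 56 mm of post are free between foot and cap. The point is on the post's axis at the foot's top face, 10 mm above the table; z up.
- closed_weight_lug (a point): Lug of the other weight: same size, material and lug, but a closed ring without a gap. Point 30 mm above its underside; the ring's centre is 44 mm from it along its x. One weight lies left and one right of the carrier, nearer the robot, either way round. It stays where it is.
Things that resemble listed ones, but are neither listed nor needed, are in the scene too. Leave any brown or turquoise look-alike of the part that bears open_weight_lug alone. Leave any blue or pink look-alike of the part that bears carrier_seat alone.

How it is judged:
At the end, for the whole second after the job is handed in: The open weight lies flat (within about 6 degrees) and still on the carrier's foot, with the post inside its bore: bore axis within 15 mm of the post's axis (horizontal distance between open_weight_bore and carrier_seat below 0.015 m and z of open_weight_bore in the frame of carrier_seat between 0.004 and 0.013 m and angle between open_weight_bore's own z axis and vertical below 0.1 rad and linear speed of open_weight below 0.02 m/s); the robot touches nothing.
It fails at once if the closed ring weight is moved by more than 25 mm (distance of closed_weight_lug from where it was at the start of the episode above 0.025 m).
It fails at once if the open weight is dropped onto the carrier's foot (it lands faster than 0.7 m/s) (linear speed of open_weight above 0.7 m/s and distance between open_weight_bore and carrier_seat below 0.03 m).
It also fails if it takes over 38 s, if anything falls off the work surface, if the arm or the gripper's body presses on something with over 40 N, if the wrist force passes 120 N, or if a joint passes its speed limit or range.

## Robot

A 7-joint arm with a two-finger parallel gripper is mounted at the origin on a cart in front of the work surface, level with it; the furniture and walls round the work are solid. World frame = base frame: x ahead of the robot, y to its left, z up, the work surface at z = 0. Lengths are in m, angles in rad, forces in N, time in s.
With the tool pointing down it reaches from about 0.4 to 0.85 m from the base axis. Payload 4.5 kg.
Tool frame: the origin (TCP) lies on the centre line of the jaws, within the pads' length; the fingertips stand tips_ahead ahead of it and the grasp point (between the pads) is the TCP (tips_ahead is the distance from the TCP to the fingertips, in m); z points along the fingers, y is the line along which they close (so a half turn about z gives the same grasp; the last joint's range is limited). The gripper opens to 85 mm and grips with 20 to 120 N. Pads are 22 mm wide; open, the fingers measure 114 mm over their backs; the gripper's body (76 mm by 85 mm) begins 54 mm behind the grasp point. The pads swing forward as they close: fully open they stand 13 mm farther back than shut.
Start: joints at [1.176, 0.689, -0.195, 1.565, 0.157, 0.902, -0.215], TCP at [0.26, -0.568, 0.25] pointing down, gripper open.
Joint ranges: [-3.01, 3.01], [-0.46, 2.08], [-1.47, 1.51], [0.13, 2.56], [-1, 4.14], [0.04, 2.09], [-2.66, 2.66]. Speed limits (rad/s): [2.57, 2.57, 3.14, 3.14, 3.14, 3.14, 3.14].

## Interface

Orientations are given as a rotation vector (axis times angle).
In Python, from rig import * gives the robot as it stands. The module is installed in compiled form; this text tells all that it offers.
- The arm moves only by the shell command python3 -m crank 'ROWS' [OPENING] [FORCE]. ROWS is JSON, a list of rows, each an object of numbers: "x", "y", "z": the shift along the tool's x, y, z in mm; "ax", "ay", "az": the turn, a rotation vector about the tool's x, y, z in rad. A call has 1 to 20 rows; each row shifts and turns the commanded pose from where the row before left it, along the tool's axes as they then stand; what a row does not reach is not made up. A row lasts 1/10 s, in which the tool goes at most 50 mm and 8.59 degrees, less where a joint would pass 70% of its speed; a pose out of reach is approached as far as the arm can. A call is refused whole if a number of a shift passes 50 or a number of a turn 0.15, either way. A call with a gripper value outside its range is refused whole. OPENING is the opening, from 0 (shut) to 1 (fully open), set as the call begins (- or left out, the last holds). The fingers move at their own pace and stop on an object; FORCE is the grip in N (left out, the last holds). Time passes only in rows, so rows that do not move let the fingers close. It gives the time, the measured TCP pose, the force, the opening and the grip force at its end, in the units of the state.
- read_state(): the state, without advancing time (a new reading comes with each control period).
- grab_frame(name): name is "scene" or "top"; returns the picture (400x640x3 uint8, blue, green, red); there is no depth.
- calibration(name): a dict with "camera_matrix" (3x3 intrinsics, pixels), "extrinsics" (4x4, takes a point from camera to world coordinates). Camera axes: x right, y up, looking along -z (the intrinsics and any distortion apply to the point x, -y, -z); pixel columns grow to the right and rows downward; lengths in m; the calibration is good to about 2 mm. A picture is of the moment at which its call begins. calibration takes no time and is no camera call.
- job_done(): hands the job in; it is judged then, once.
The state is a dict: "time": time; "q": joint angles; "dq": joint speeds; "joint_efforts": joint torques, N m; "tool_pos": TCP position; "orientation": TCP orientation; "force": force on the tool from outside, world axes, zero at the start; "torque": the same for the moment, N m; "width": finger opening in m; "gripper_force": force on a finger pad.
Only numpy, scipy, OpenCV 4.12 (cv2) and the standard library are available. Lean on these libraries where they do the work, as an engineer would, in place of code of your own. Each camera call takes 0.05 s, during which the arm holds its last target. There are 200 camera calls.

## Working session

There is one attempt and no reset: what is moved stays moved. The work goes in short steps, Python scripts to look and compute and a shell command to move; the robot and the scene stay as the last step left them, time stands still between calls to the robot, and variables do not carry over. Pictures are saved under pics/ and viewed, at most 10 in all, crops included, and the job is handed in when it is done.

```bash
mkdir -p pics
python3 - <<'E'
from rig import *
import cv2
for n in("top","scene"):
    cv2.imwrite(f"pics/{n}0.png",grab_frame(n)); c=calibration(n); print(n,c)
print(read_state())
E
```

```text
top {'camera_matrix': array([[486.12188371,   0.        , 328.61349533],
       [  0.        , 486.12188371, 194.68739825],
       [  0.        ,   0.        ,   1.        ]]), 'extrinsics': array([[ 0.00831133,  0.99946211, -0.03172406,  0.48820647],
       [-0.99957687,  0.00918828,  0.02759826,  0.01142578],
       [ 0.0278749 ,  0.03148126,  0.99911557,  1.31413311],
       [ 0.        ,  0.        ,  0.        ,  1.        ]])}
scene {'camera_matrix': array([[388.23524564,   0.        , 315.87228428],
       [  0.        , 388.23524564, 200.92649967],
       [  0.        ,   0.        ,   1.        ]]), 'extrinsics': array([[-0.82122787,  0.40425312, -0.40269616,  0.18138332],
       [-0.57051622, -0.59384921,  0.56732209,  0.49120906],
       [-0.00979908,  0.69564541,  0.71831849,  0.65802897],
       [ 0.        ,  0.        ,  0.        ,  1.        ]])}
{'time': 0.1, 'q': array([ 1.17578652,  0.68993529, -0.1945296 ,  1.56627376,  0.15726269,
        0.90250529, -0.21509102]), 'dq': array([ 2.43588437e-03, -1.03998276e-03, -4.37211111e-04, -5.44705886e-03,
       -1.17562693e-03,  6.19541309e-05,  7.32825252e-04]), 'joint_efforts': array([-3.23597451e-03, -5.40599871e+01, -1.27110925e+00, -1.58985883e+01,
        9.48415749e-03,  4.42116754e-03, -3.19473813e-06]), 'tool_pos': array([ 0.25960166, -0.56790197,  0.24953352]), 'orientation': array([-3.06800084e+00, -6.68181095e-01,  7.17073576e-04]), 'force': array([ 0.24221181, -0.64657329, -0.17230313]), 'torque': array([-0.07683199, -0.03852758, -0.00379498]), 'gripper_force': 0.0, 'width': 0.08544122790348718}
```

View pics/top0.png

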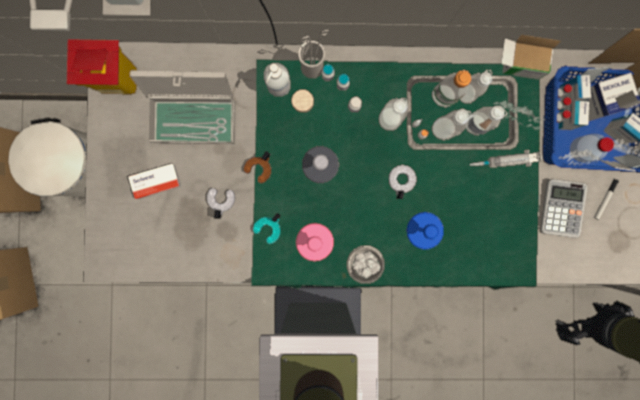

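View pics/scene0.png

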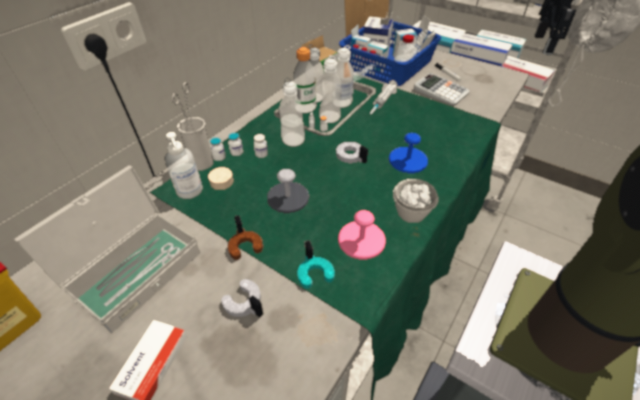

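Candidates in the top view: the C shapes are steel (219,199), brown (257,167) and turquoise (267,230), and there is a closed steel ring at (402,179). The steel C fits, since the coloured ones are look-alikes. Carriers are grey (321,163), pink (315,242) and blue (425,231), and the grey steel one fits. I'll confirm with one enlarged crop.

```bash
cat > h.py <<'E'
from rig import *
import cv2, numpy as np
def ray(n,u,v,z):
    c=calibration(n);K=c["camera_matrix"];E=c["extrinsics"]
    d=np.linalg.inv(K)@[u,v,1]; d=E[:3,:3]@(d*[1,-1,-1]); o=E[:3,3]
    return o+d*(z-o[2])/d[2]
def proj(n,P):
    c=calibration(n);K=c["camera_matrix"];E=c["extrinsics"]
    p=(np.array(P)-E[:3,3])@E[:3,:3]; p=p*[1,-1,-1]; p=K@p; return p[:2]/p[2]
E
python3 - <<'E'
import cv2,numpy as np
a=cv2.imread("pics/top0.png"); b=cv2.imread("pics/scene0.png")
f=lambda i,x,y,w,h,s:cv2.resize(i[y:y+h,x:x+w],None,fx=s,fy=s,interpolation=cv2.INTER_CUBIC)
cv2.imwrite("pics/crop0.png",np.vstack([np.hstack([f(a,194,174,50,50,6),f(a,296,138,50,50,6)]),np.hstack([f(b,215,272,50,50,6),f(b,262,160,50,50,6)])]))
E
```

```text
(no output)
```

View pics/crop0.png

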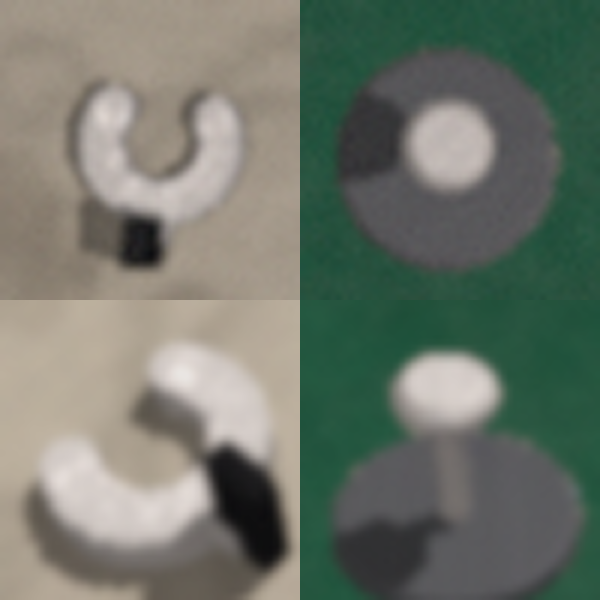

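The crops confirm it. The C has its gap at the top and its black lug at about (218,214). The carrier is grey, with its cap at about (321,162). Next I'll fit poses from masks in both views.

```bash
cat >> h.py <<'E'
S=8
def fill(n,polys,roi):
    x,y,w,h=roi; m=np.zeros((h*S,w*S),np.float32)
    for p in polys:
        q=np.array([proj(n,k) for k in p]); q=((q-[x-.5,y-.5])*S)
        cv2.fillPoly(m,[cv2.convexHull(q.astype(np.float32)).astype(np.int32)] if len(p)<30 or p is None else [q.astype(np.int32)],1)
    return m
def down(m): 
    m=cv2.GaussianBlur(m,(0,0),S*.8); return cv2.resize(m,None,fx=1/S,fy=1/S,interpolation=cv2.INTER_AREA)
def cpts():
    a0=np.arctan2(22.5,14); a=np.linspace(a0,2*np.pi-a0,60)
    o=36*np.c_[np.cos(a),np.sin(a)]; i=17*np.c_[np.cos(a),np.sin(a)][::-1]
    t=np.linspace(0,np.pi,12)
    e=np.array([14,-22.5])+9.5*np.c_[np.cos(t-a0),np.sin(t-a0)]
    s=np.array([14,22.5])+9.5*np.c_[np.cos(t+a0-np.pi),np.sin(t+a0-np.pi)]
    return np.r_[o,e,i,s]/1000
def weight(n,p,roi,z0=0.):
    c,s=np.cos(p[2]),np.sin(p[2]); R=np.array([[c,-s],[s,c]])
    T=lambda q,z:np.c_[q@R.T+p[:2],np.full(len(q),z0+z)]
    st=fill(n,[T(cpts(),.016)],roi)
    bx=np.array([[-.056,-.006],[-.032,-.006],[-.032,.006],[-.056,.006]])
    lg=fill(n,[np.r_[T(bx,.016),T(bx,.048)]],roi)
    return down(st*(1-lg)),down(lg)
E
cat > fit.py <<'E'
from h import *
from scipy.optimize import minimize
I={n:cv2.imread(f"pics/{n}0.png").astype(np.float32) for n in("top","scene")}
rois={"top":(200,180,40,42),"scene":(215,275,52,47)}
V={}
for n,(x,y,w,h) in rois.items():
    im=I[n][y:y+h,x:x+w].min(2); 
    V[n]=(np.clip((im-165)/30,0,1),np.clip((75-im)/45,0,1))
def cost(p,ns=("top","scene")):
    return sum(((a-b)**2).sum() for n in ns for a,b in zip(weight(n,p,rois[n]),V[n]))
b=ray("top",220.7,198.5,.016)[:2]
for ns in(("top",),("scene",),("top","scene")):
    r=min((minimize(cost,[*b,y],args=(ns,),method="Nelder-Mead",options=dict(initial_simplex=[[*b,y],[b[0]+.006,b[1],y],[b[0],b[1]+.006,y],[*b,y+.15]])) for y in(-.4,-.15,.15)),key=lambda r:r.fun)
    print(ns,r.x.round(4),r.fun)
p=r.x; L=p[:2]-.044*np.array([np.cos(p[2]),np.sin(p[2])]); print("lug",L)
# carrier: cap
a=np.linspace(0,2*np.pi,24,endpoint=False)
def cap(n,q,roi): return down(fill(n,[np.r_[[[q[0]+.02*np.cos(t),q[1]+.02*np.sin(t),z] for t in a for z in(.066,.079)]][:29]] if 0 else [np.array([[q[0]+.02*np.cos(t),q[1]+.02*np.sin(t),z] for t in a[::2] for z in(.066,.079)])],roi))
cr={"top":(308,148,28,28),"scene":(274,164,26,24)}
def W(n):
    x,y,w,h=cr[n]; im=I[n][y:y+h,x:x+w].min(2); return np.clip((im-100)/70,0,1)
f=lambda q,ns:sum(((cap(n,q,cr[n])-W(n))**2).sum() for n in ns)
c0=ray("top",320.8,162,.079)[:2]
for ns in(("top",),("scene",),("top","scene")):
    r=minimize(f,c0,args=(ns,),method="Nelder-Mead",options=dict(initial_simplex=[c0,c0+[.005,0],c0+[0,.005]])); print(ns,r.x.round(4),r.fun)
ov=[]
for n,(x,y,w,h) in rois.items():
    s,l=weight(n,p,rois[n]); im=I[n][y:y+h,x:x+w].copy(); o=im.copy(); o[...,2]=o[...,2]*(1-s)+255*s; o[...,1]=o[...,1]*(1-l)+255*l
    ov.append(cv2.resize(np.hstack([im,.5*im+.5*o]),(700,290)))
cv2.imwrite("pics/ov.png",np.vstack(ov))
E
python3 fit.py
```

```text
Traceback (most recent call last):
  File "fit.py", line 13, in <module>
    r=min((minimize(cost,[*b,y],args=(ns,),method="Nelder-Mead",options=dict(initial_simplex=[[*b,y],[b[0]+.006,b[1],y],[b[0],b[1]+.006,y],[*b,y+.15]])) for y in(-.4,-.15,.15)),key=lambda r:r.fun)
  File "fit.py", line 13, in <genexpr>
    r=min((minimize(cost,[*b,y],args=(ns,),method="Nelder-Mead",options=dict(initial_simplex=[[*b,y],[b[0]+.006,b[1],y],[b[0],b[1]+.006,y],[*b,y+.15]])) for y in(-.4,-.15,.15)),key=lambda r:r.fun)
           ~~~~~~~~^^^^^^^^^^^^^^^^^^^^^^^^^^^^^^^^^^^^^^^^^^^^^^^^^^^^^^^^^^^^^^^^^^^^^^^^^^^^^^^^^^^^^^^^^^^^^^^^^^^^^^^^^^^^^^^^^^^^^^^^^^^^^^^^^^^^^
  File "fit.py", line 10, in cost
    return sum(((a-b)**2).sum() for n in ns for a,b in zip(weight(n,p,rois[n]),V[n]))
  File "fit.py", line 10, in <genexpr>
    return sum(((a-b)**2).sum() for n in ns for a,b in zip(weight(n,p,rois[n]),V[n]))
                                                           ~~~~~~^^^^^^^^^^^^^
  File "h.py", line 29, in weight
    st=fill(n,[T(cpts(),.016)],roi)
  File "h.py", line 14, in fill
    q=np.array([proj(n,k) for k in p]); q=((q-[x-.5,y-.5])*S)
                ~~~~^^^^^
  File "h.py", line 8, in proj
    c=calibration(n);K=c["camera_matrix"];E=c["extrinsics"]
ValueError: time passes only in moves, steps and waits
```

Too many calibration calls, so I'll cache it.

```bash
sed -i 's/^import cv2, numpy as np/import cv2, numpy as np, functools\ncalibration=functools.cache(calibration)/' h.py; python3 fit.py
```

```text
('top',) [ 0.5202  0.2631 -0.1113] 136.31004333496094
('scene',) [ 0.5186  0.2638 -0.1456] 90.88651275634766
('top', 'scene') [ 0.519   0.2637 -0.1397] 231.87594604492188
lug [0.47546299 0.26978664]
('top',) [ 0.6119 -0.002 ] 13.251960754394531
('scene',) [ 0.6122 -0.0014] 38.551151275634766
('top', 'scene') [ 0.6116 -0.0016] 53.397422790527344[ WARN:0@7.063] global loadsave.cpp:1063 imwrite_ Unsupported depth image for selected encoder is fallbacked to CV_8U.
```

View pics/ov.png

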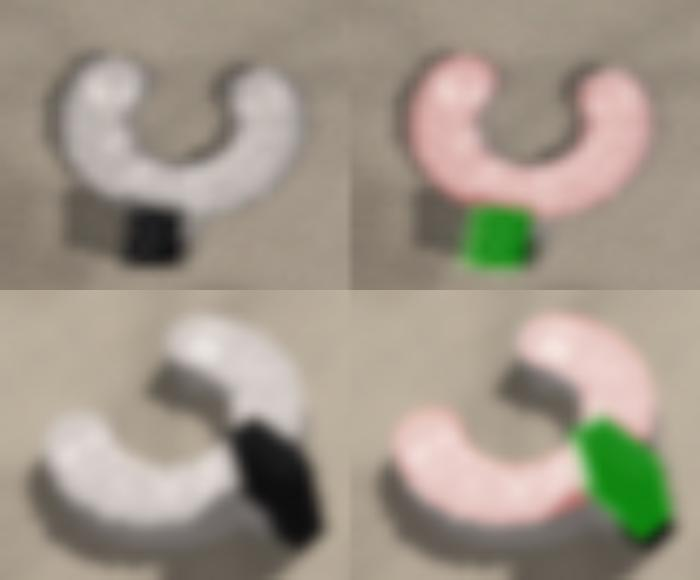

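The fit is good: the lug at about (0.475,0.270), yaw about -0.14, and the post at (0.612,-0.0016). The lug extends to the underside, so I'll refit with that and write a move planner.

```bash
sed -i 's/np.r_\[T(bx,.016)/np.r_[T(bx,.003)/' h.py
cat > plan.py <<'E'
from h import *
from scipy.spatial.transform import Rotation as R
def plan(t,yaw=None):
    s=read_state(); M=R.from_rotvec(s["orientation"]).as_matrix()
    d=M.T@(np.array(t)-s["tool_pos"])*1000
    print("t",round(s["time"],2),"pos",s["tool_pos"].round(4),"xdir",round(float(np.arctan2(M[1,0],M[0,0])),3),"zax",M[:,2].round(3))
    print("shift in tool mm",d.round(1))
    if yaw is not None:
        for k in(0,np.pi):
            T=np.array([[np.cos(yaw+k),np.sin(yaw+k),0],[np.sin(yaw+k),-np.cos(yaw+k),0],[0,0,-1]]).T
            T=np.c_[[np.cos(yaw+k),np.sin(yaw+k),0],[np.sin(yaw+k),-np.cos(yaw+k),0],[0,0,-1]]
            print("turn",R.from_matrix(M.T@T).as_rotvec().round(3))
    return s
E
python3 fit.py 2>/dev/null; python3 -c "
from plan import *
plan([.50,.0,.25],-.14)"
```

```text
('top',) [ 0.5197  0.2631 -0.135 ] 140.95297241210938
('scene',) [ 0.5195  0.2637 -0.1286] 107.80610656738281
('top', 'scene') [ 0.5196  0.2636 -0.1288] 249.79940795898438
lug [0.47592396 0.26924416]
('top',) [ 0.6119 -0.002 ] 13.251960754394531
('scene',) [ 0.6122 -0.0014] 38.551151275634766
('top', 'scene') [ 0.6116 -0.0016] 53.397422790527344
t 0.1 pos [ 0.2596 -0.5679  0.2495] xdir 0.429 zax [-0.001  0.002 -1.   ]
shift in tool mm [ 4.548e+02 -4.165e+02  2.000e-01]
turn [-0.002  0.001  0.569]
turn [-1.000e-03 -2.000e-03 -2.573e+00]
```

```bash
python3 -m crank '[{"x":35,"y":-32},{"x":35,"y":-32},{"x":35,"y":-32},{"x":35,"y":-32},{"x":35,"y":-32},{"x":35,"y":-32},{"x":35,"y":-32},{"x":35,"y":-32},{"x":35,"y":-32},{"x":35,"y":-32},{"x":35,"y":-32},{"x":35,"y":-32},{"x":35,"y":-32},{"az":0.14},{"az":0.14},{"az":0.14},{"az":0.14},{},{},{}]' 1 40
python3 -c "
from plan import *
import numpy as np
c,s=np.cos(-.13),np.sin(-.13)
plan([.5196-.047*c,.2636-.047*s,.12],-.13)"
```

```text
t 0.1 pos [ 0.2596 -0.5679  0.2495] xdir 0.429 zax [-0.001  0.002 -1.   ]
shift in tool mm [ 542.4 -672.8  130.6]
turn [-0.002  0.001  0.559]
turn [-1.000e-03 -2.000e-03 -2.583e+00]validation failed for argument at $[0]...
```

The call was refused at row 0. I'll try giving every key.

```bash
python3 -m crank '[{"x":35,"y":-32,"z":0,"ax":0,"ay":0,"az":0}]' 1 40; echo; python3 -c "
from rig import *
print(read_state()['tool_pos'])"
```

```text
time: 0.2
tool_pos: [0.2741, -0.5301, 0.2495]
orientation: [3.069, 0.652, -0.005]
force: [1.4, 0.3, -0.5]
width: 0.0856
gripper_force: 0.0

[ 0.27406324 -0.53008822  0.24946703]
```

```bash
python3 -m crank '[{"x":35,"y":-32,"z":0,"ax":0,"ay":0,"az":0},{"x":35,"y":-32,"z":0,"ax":0,"ay":0,"az":0},{"x":35,"y":-32,"z":0,"ax":0,"ay":0,"az":0},{"x":35,"y":-32,"z":0,"ax":0,"ay":0,"az":0},{"x":35,"y":-32,"z":0,"ax":0,"ay":0,"az":0},{"x":35,"y":-32,"z":0,"ax":0,"ay":0,"az":0},{"x":35,"y":-32,"z":0,"ax":0,"ay":0,"az":0},{"x":35,"y":-32,"z":0,"ax":0,"ay":0,"az":0},{"x":35,"y":-32,"z":0,"ax":0,"ay":0,"az":0},{"x":35,"y":-32,"z":0,"ax":0,"ay":0,"az":0},{"x":35,"y":-32,"z":0,"ax":0,"ay":0,"az":0},{"x":35,"y":-32,"z":0,"ax":0,"ay":0,"az":0},{"x":0,"y":0,"z":0,"ax":0,"ay":0,"az":0.14},{"x":0,"y":0,"z":0,"ax":0,"ay":0,"az":0.14},{"x":0,"y":0,"z":0,"ax":0,"ay":0,"az":0.14},{"x":0,"y":0,"z":0,"ax":0,"ay":0,"az":0.14},{"x":0,"y":0,"z":0,"ax":0,"ay":0,"az":0}]'
python3 -c "
from plan import *
import numpy as np
c,s=np.cos(-.13),np.sin(-.13)
plan([.5196-.047*c,.2636-.047*s,.12],-.13)"
```

```text
time: 1.9
tool_pos: [0.5005, -0.0007, 0.25]
orientation: [3.134, -0.206, -0.001]
force: [-0.2, -0.1, 1.4]
width: 0.0855
gripper_force: 0.0
t 1.9 pos [ 0.5005 -0.0007  0.25  ] xdir -0.131 zax [-0.001 -0.001 -1.   ]
shift in tool mm [ -62.6 -264.6  129.9]
turn [ 0.001  0.001 -0.001]
turn [ 1.00e-03 -1.00e-03  3.14e+00]
```

```bash
python3 -m crank '[{"x":-9,"y":-38,"z":10,"ax":0,"ay":0,"az":0},{"x":-9,"y":-38,"z":10,"ax":0,"ay":0,"az":0},{"x":-9,"y":-38,"z":20,"ax":0,"ay":0,"az":0},{"x":-9,"y":-38,"z":20,"ax":0,"ay":0,"az":0},{"x":-9,"y":-38,"z":20,"ax":0,"ay":0,"az":0},{"x":-9,"y":-38,"z":20,"ax":0,"ay":0,"az":0},{"x":-9,"y":-38,"z":20,"ax":0,"ay":0,"az":0},{"x":0,"y":0,"z":10,"ax":0,"ay":0,"az":0},{"x":0,"y":0,"z":0,"ax":0,"ay":0,"az":0},{"x":0,"y":0,"z":0,"ax":0,"ay":0,"az":0}]'
python3 -c "
from plan import *
import numpy as np
c,s=np.cos(-.13),np.sin(-.13)
plan([.5196-.047*c,.2636-.047*s,.034],-.13)
f=np.hstack([grab_frame('top')[140:260,160:280],grab_frame('scene')[220:340,180:300]])
cv2.imwrite('pics/pre.png',cv2.resize(f,(800,400),interpolation=cv2.INTER_CUBIC))"
```

```text
time: 2.9
tool_pos: [0.4733, 0.2695, 0.1203]
orientation: [3.133, -0.206, -0.0]
force: [0.9, -0.5, 0.2]
width: 0.0854
gripper_force: 0.0
t 2.9 pos [0.4733 0.2695 0.1203] xdir -0.131 zax [-0.    -0.001 -1.   ]
shift in tool mm [-0.3 -0.3 86.3]
turn [ 0.001  0.    -0.001]
turn [ 0.00e+00 -2.00e-03  3.14e+00]
```

View pics/pre.png

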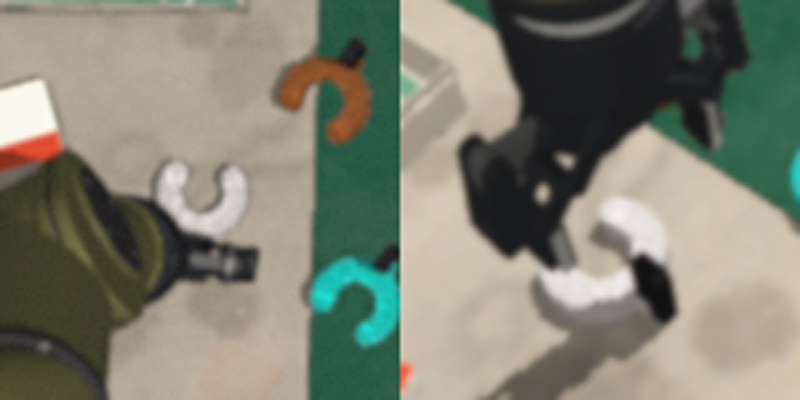

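The open gripper is above and in line with the lug. I'll descend, then close.

```bash
python3 -m crank '[{"x":0,"y":0,"z":20,"ax":0,"ay":0,"az":0},{"x":0,"y":0,"z":20,"ax":0,"ay":0,"az":0},{"x":0,"y":0,"z":20,"ax":0,"ay":0,"az":0},{"x":0,"y":0,"z":12,"ax":0,"ay":0,"az":0},{"x":0,"y":0,"z":8,"ax":0,"ay":0,"az":0},{"x":0,"y":0,"z":4,"ax":0,"ay":0,"az":0},{"x":0,"y":0,"z":0,"ax":0,"ay":0,"az":0}]'
python3 -m crank '[{"x":0,"y":0,"z":0,"ax":0,"ay":0,"az":0},{"x":0,"y":0,"z":0,"ax":0,"ay":0,"az":0},{"x":0,"y":0,"z":0,"ax":0,"ay":0,"az":0},{"x":0,"y":0,"z":0,"ax":0,"ay":0,"az":0},{"x":0,"y":0,"z":0,"ax":0,"ay":0,"az":0},{"x":0,"y":0,"z":0,"ax":0,"ay":0,"az":0},{"x":0,"y":0,"z":0,"ax":0,"ay":0,"az":0},{"x":0,"y":0,"z":0,"ax":0,"ay":0,"az":0},{"x":0,"y":0,"z":0,"ax":0,"ay":0,"az":0},{"x":0,"y":0,"z":0,"ax":0,"ay":0,"az":0}]' 0 80
```

```text
time: 3.7
tool_pos: [0.4733, 0.2709, 0.0364]
orientation: [3.135, -0.206, 0.0]
force: [-0.5, -0.8, 0.0]
width: 0.0857
gripper_force: 0.0
time: 4.7
tool_pos: [0.4731, 0.2711, 0.0366]
orientation: [-3.135, 0.206, -0.0]
force: [-0.9, 0.5, 6.4]
width: 0.0106
gripper_force: 78.1
```

```bash
python3 -m crank '[{"x":0,"y":0,"z":-5,"ax":0,"ay":0,"az":0},{"x":0,"y":0,"z":-10,"ax":0,"ay":0,"az":0},{"x":0,"y":0,"z":-20,"ax":0,"ay":0,"az":0},{"x":0,"y":0,"z":-20,"ax":0,"ay":0,"az":0},{"x":0,"y":0,"z":-25,"ax":0,"ay":0,"az":0},{"x":0,"y":0,"z":-25,"ax":0,"ay":0,"az":0},{"x":0,"y":0,"z":-15,"ax":0,"ay":0,"az":0},{"x":0,"y":0,"z":0,"ax":0,"ay":0,"az":0},{"x":0,"y":0,"z":0,"ax":0,"ay":0,"az":0},{"x":0,"y":0,"z":0,"ax":0,"ay":0,"az":0}]'
python3 -c "
from plan import *
yaw=-.6;c,s=np.cos(yaw),np.sin(yaw); b=np.array([.6116,-.0016])-.09*np.array([c,s])
plan([*(b-.047*np.array([c,s])),.16],yaw)
f=np.hstack([grab_frame('top')[140:260,160:280],grab_frame('scene')[220:340,180:300]])
cv2.imwrite('pics/lift.png',cv2.resize(f,(800,400),interpolation=cv2.INTER_CUBIC))"
```

```text
time: 5.7
tool_pos: [0.4723, 0.2707, 0.1554]
orientation: [3.134, -0.206, -0.003]
force: [-0.2, -0.2, -1.2]
width: 0.0106
gripper_force: 77.9
t 5.7 pos [0.4723 0.2707 0.1554] xdir -0.131 zax [-0.002 -0.001 -1.   ]
shift in tool mm [ 51.4 189.8  -4.4]
turn [0.002 0.001 0.469]
turn [-2.000e-03  2.000e-03 -2.673e+00]
```

View pics/lift.png

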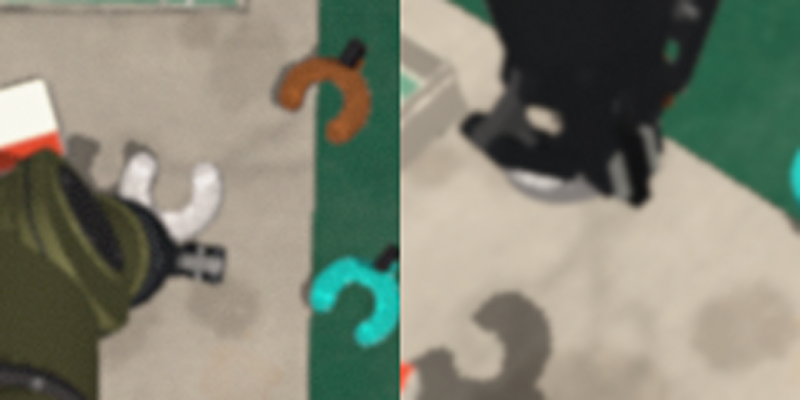

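The weight is held and looks level. Next is the pre-insertion pose.

```bash
python3 -m crank '[{"x":4,"y":12,"z":0,"ax":0,"ay":0,"az":0},{"x":7,"y":26,"z":0,"ax":0,"ay":0,"az":0},{"x":10,"y":38,"z":0,"ax":0,"ay":0,"az":0},{"x":10,"y":38,"z":0,"ax":0,"ay":0,"az":0},{"x":10,"y":38,"z":0,"ax":0,"ay":0,"az":0},{"x":7,"y":26,"z":0,"ax":0,"ay":0,"az":0},{"x":3,"y":12,"z":0,"ax":0,"ay":0,"az":0},{"x":0,"y":0,"z":0,"ax":0,"ay":0,"az":0.08},{"x":0,"y":0,"z":0,"ax":0,"ay":0,"az":0.1},{"x":0,"y":0,"z":0,"ax":0,"ay":0,"az":0.11},{"x":0,"y":0,"z":0,"ax":0,"ay":0,"az":0.1},{"x":0,"y":0,"z":0,"ax":0,"ay":0,"az":0.08},{"x":0,"y":0,"z":0,"ax":0,"ay":0,"az":0},{"x":0,"y":0,"z":0,"ax":0,"ay":0,"az":0},{"x":0,"y":0,"z":0,"ax":0,"ay":0,"az":0}]'
python3 -c "
from plan import *
yaw=-.6;c,s=np.cos(yaw),np.sin(yaw); b=np.array([.6116,-.0016])-.09*np.array([c,s])
plan([*(b-.047*np.array([c,s])),.055],yaw)
cv2.imwrite('pics/top1.png',grab_frame('top'));cv2.imwrite('pics/scene1.png',grab_frame('scene'))
f=np.hstack([cv2.imread('pics/top1.png')[110:230,240:360],cv2.imread('pics/scene1.png')[130:250,220:340]])
cv2.imwrite('pics/pin.png',cv2.resize(f,(800,400),interpolation=cv2.INTER_CUBIC))"
```

```text
time: 7.3
tool_pos: [0.4987, 0.0763, 0.1562]
orientation: [-3.001, 0.927, 0.0]
force: [0.0, -0.0, -0.6]
width: 0.0106
gripper_force: 78.1
t 7.3 pos [0.4987 0.0763 0.1562] xdir -0.599 zax [-0.  0. -1.]
shift in tool mm [  0.2   0.5 101.2]
turn [-0.     0.     0.001]
turn [-0.    -0.    -3.141]
```

View pics/pin.png

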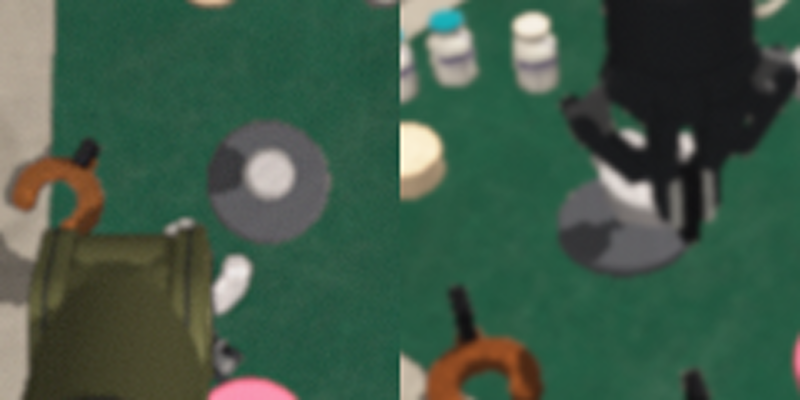

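The jaws show at about (311,191) and (294,178) in the top view. I'll check the held pose against the prediction.

Run:
```python
from plan import *
from scipy.optimize import minimize
im=cv2.imread('pics/top1.png').astype(np.float32)
roi=(306,183,15,22);x,y,w,h=roi
v=np.clip((im[y:y+h,x:x+w].min(2)-110)/70,0,1)
t=np.array([.4987,.0763]);yaw=-.599;c,s=np.cos(yaw),np.sin(yaw);A=np.array([[c,-s],[s,c]])
z0=.1562-.0366
def cost(d,full=False):
    return ((weight('top',[*(t+A@(np.array([.047,0])+d[:2])),yaw],roi,z0)[0]-v)[:, :]**2).sum()
r=minimize(cost,[0,0],method="Nelder-Mead",options=dict(initial_simplex=[[0,0],[.005,0],[0,.005]]))
print(cost([0,0]),r.x*1000,r.fun)
```

```text
2.733665 [-0.18434346 -0.63730121] 1.984559178352356
```

The prediction is confirmed to under 1 mm. Descend 98 mm, then slide in 90 mm along tool x.

```bash
python3 -m crank '[{"x":0,"y":0,"z":10,"ax":0,"ay":0,"az":0},{"x":0,"y":0,"z":20,"ax":0,"ay":0,"az":0},{"x":0,"y":0,"z":25,"ax":0,"ay":0,"az":0},{"x":0,"y":0,"z":23,"ax":0,"ay":0,"az":0},{"x":0,"y":0,"z":14,"ax":0,"ay":0,"az":0},{"x":0,"y":0,"z":6,"ax":0,"ay":0,"az":0},{"x":0,"y":0,"z":0,"ax":0,"ay":0,"az":0},{"x":0,"y":0,"z":0,"ax":0,"ay":0,"az":0}]'
python3 -m crank '[{"x":3,"y":0,"z":0,"ax":0,"ay":0,"az":0},{"x":6,"y":0,"z":0,"ax":0,"ay":0,"az":0},{"x":8,"y":0,"z":0,"ax":0,"ay":0,"az":0},{"x":8,"y":0,"z":0,"ax":0,"ay":0,"az":0},{"x":8,"y":0,"z":0,"ax":0,"ay":0,"az":0},{"x":7,"y":0,"z":0,"ax":0,"ay":0,"az":0},{"x":5,"y":0,"z":0,"ax":0,"ay":0,"az":0},{"x":0,"y":0,"z":0,"ax":0,"ay":0,"az":0}]'
python3 -c "
from plan import *
yaw=-.6;c,s=np.cos(yaw),np.sin(yaw); b=np.array([.6116,-.0016])
plan([*(b-.047*np.array([c,s])),.0466],yaw)
cv2.imwrite('pics/scene2.png',cv2.resize(np.hstack([grab_frame('top')[120:220,270:370],grab_frame('scene')[140:240,230:330]]),(800,400),interpolation=cv2.INTER_CUBIC))"
```

```text
time: 8.2
tool_pos: [0.4991, 0.076, 0.0586]
orientation: [-3.0, 0.93, -0.001]
force: [-0.2, -0.2, -2.1]
width: 0.0106
gripper_force: 78.1
time: 9.0
tool_pos: [0.5367, 0.0498, 0.0583]
orientation: [3.0, -0.932, 0.002]
force: [-0.3, 0.4, -1.6]
width: 0.0106
gripper_force: 78.1
t 9.0 pos [0.5367 0.0498 0.0583] xdir -0.602 zax [ 0.001 -0.    -1.   ]
shift in tool mm [43.8  0.1 11.7]
turn [-0.    -0.001 -0.002]
turn [-2.000e-03  0.000e+00  3.139e+00]
```

View pics/scene2.png

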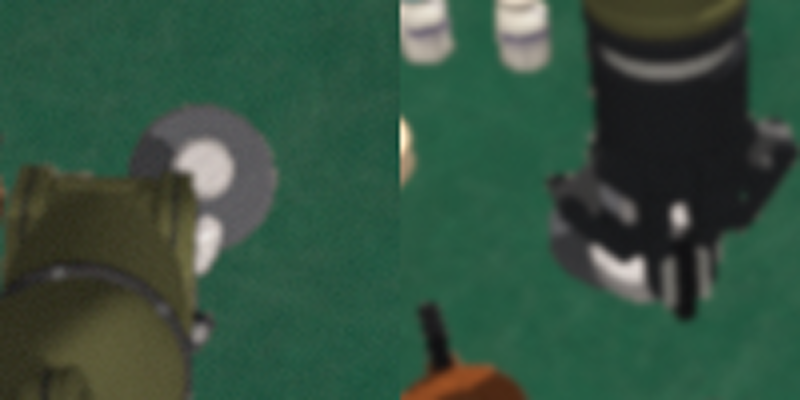

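The jaw is beside the cap in the top view, consistent with the plan, and the force is near zero. I'll continue in and start lowering.

```bash
python3 -m crank '[{"x":4,"y":0,"z":0,"ax":0,"ay":0,"az":0},{"x":7,"y":0,"z":0,"ax":0,"ay":0,"az":0},{"x":8,"y":0,"z":0,"ax":0,"ay":0,"az":0},{"x":8,"y":0,"z":0,"ax":0,"ay":0,"az":0},{"x":8,"y":0,"z":0,"ax":0,"ay":0,"az":0},{"x":6,"y":0,"z":0,"ax":0,"ay":0,"az":0},{"x":3,"y":0,"z":0,"ax":0,"ay":0,"az":0},{"x":0,"y":0,"z":0,"ax":0,"ay":0,"az":0},{"x":0,"y":0,"z":0,"ax":0,"ay":0,"az":0}]'
python3 -m crank '[{"x":0,"y":0,"z":3,"ax":0,"ay":0,"az":0},{"x":0,"y":0,"z":3,"ax":0,"ay":0,"az":0},{"x":0,"y":0,"z":3,"ax":0,"ay":0,"az":0},{"x":0,"y":0,"z":1,"ax":0,"ay":0,"az":0},{"x":0,"y":0,"z":0,"ax":0,"ay":0,"az":0}]'
python3 -m crank '[{"x":0,"y":0,"z":1,"ax":0,"ay":0,"az":0},{"x":0,"y":0,"z":0,"ax":0,"ay":0,"az":0}]'
```

```text
time: 10.0
tool_pos: [0.5718, 0.0259, 0.0582]
orientation: [3.001, -0.93, -0.001]
force: [0.3, -0.5, -0.7]
width: 0.0107
gripper_force: 78.1
time: 10.5
tool_pos: [0.5719, 0.0257, 0.048]
orientation: [3.001, -0.93, -0.001]
force: [0.8, 0.1, -1.6]
width: 0.0106
gripper_force: 78.1
time: 10.7
tool_pos: [0.5722, 0.0257, 0.0473]
orientation: [3.001, -0.93, 0.0]
force: [-0.2, 0.4, -2.1]
width: 0.011
gripper_force: 78.1
```

```bash
python3 -m crank '[{"x":0,"y":0,"z":0.7,"ax":0,"ay":0,"az":0},{"x":0,"y":0,"z":0,"ax":0,"ay":0,"az":0}]'
python3 -m crank '[{"x":0,"y":0,"z":0.7,"ax":0,"ay":0,"az":0},{"x":0,"y":0,"z":0,"ax":0,"ay":0,"az":0}]'
```

```text
time: 10.9
tool_pos: [0.5723, 0.0256, 0.0467]
orientation: [-3.001, 0.93, -0.001]
force: [0.1, 0.7, -0.7]
width: 0.0109
gripper_force: 78.4
time: 11.1
tool_pos: [0.5723, 0.0257, 0.0466]
orientation: [-3.0, 0.93, -0.001]
force: [-2.3, -0.2, 4.4]
width: 0.0107
gripper_force: 79.3
```

Contact at about 4 N, so it is seated. Release and retreat upward.

```bash
python3 -m crank '[{"x":0,"y":0,"z":0,"ax":0,"ay":0,"az":0},{"x":0,"y":0,"z":0,"ax":0,"ay":0,"az":0},{"x":0,"y":0,"z":0,"ax":0,"ay":0,"az":0},{"x":0,"y":0,"z":0,"ax":0,"ay":0,"az":0},{"x":0,"y":0,"z":0,"ax":0,"ay":0,"az":0},{"x":0,"y":0,"z":0,"ax":0,"ay":0,"az":0}]' 0.5
python3 -m crank '[{"x":0,"y":0,"z":-5,"ax":0,"ay":0,"az":0},{"x":0,"y":0,"z":-15,"ax":0,"ay":0,"az":0},{"x":0,"y":0,"z":-30,"ax":0,"ay":0,"az":0},{"x":0,"y":0,"z":-40,"ax":0,"ay":0,"az":0},{"x":0,"y":0,"z":-40,"ax":0,"ay":0,"az":0},{"x":-40,"y":0,"z":-20,"ax":0,"ay":0,"az":0},{"x":-40,"y":-20,"z":0,"ax":0,"ay":0,"az":0},{"x":-40,"y":-20,"z":0,"ax":0,"ay":0,"az":0},{"x":-20,"y":-40,"z":0,"ax":0,"ay":0,"az":0},{"x":0,"y":-40,"z":0,"ax":0,"ay":0,"az":0},{"x":0,"y":-40,"z":0,"ax":0,"ay":0,"az":0},{"x":0,"y":0,"z":0,"ax":0,"ay":0,"az":0},{"x":0,"y":0,"z":0,"ax":0,"ay":0,"az":0}]'
python3 -c "
from plan import *
cv2.imwrite('pics/fin.png',cv2.resize(np.hstack([grab_frame('top')[120:220,270:370],grab_frame('scene')[140:240,230:330]]),(800,400),interpolation=cv2.INTER_CUBIC))"
```

```text
time: 11.7
tool_pos: [0.5722, 0.0257, 0.0458]
orientation: [3.001, -0.93, 0.0]
force: [0.6, -0.5, 0.7]
width: 0.0423
gripper_force: 0.0
time: 13.0
tool_pos: [0.5471, 0.2374, 0.1966]
orientation: [-3.001, 0.928, -0.001]
force: [-0.0, -0.3, -0.4]
width: 0.043
gripper_force: 0.0
```

View pics/fin.png

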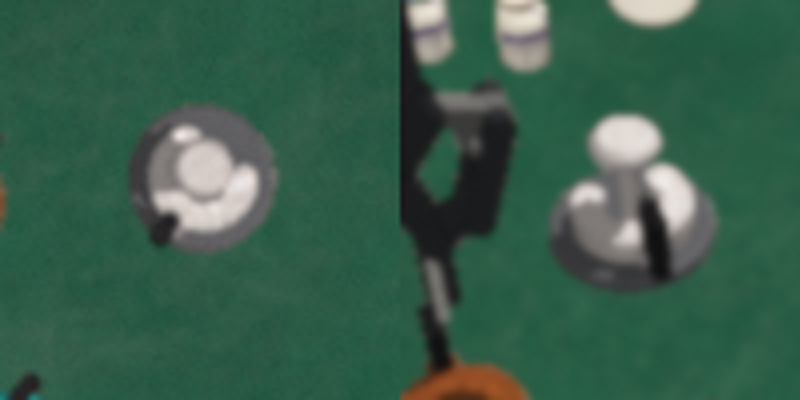

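The weight lies flat on the foot with the post in its bore, and the gripper is clear (fingers about 0.15 m up). Handing in.

```bash
python3 -c "
from rig import *
print(job_done())"
```

```text
the job is handed in; nothing more can be done
None
```

The job is handed in at about 13 s of the 38 s: the open weight lies flat on the carrier's foot with the post in its bore, it has been let go with the gripper clear, and the closed ring was never approached (`job_done()` returned no verdict).

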